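# Return the vaccine vials to their cold dishes by size

## Task

Stand each of the four glass vaccine vials upright in the middle of the steel cold dish of its rank in size, the smallest vial in the smallest dish and so on up to the largest in the largest, one after another from the smallest vial, which warms fastest, to the largest. Carry them upright, set them down gently without dropping them, and leave the dropper bottle and the tub standing where they are.

Things in the scene. Friction and masses are not known exactly. Their poses are not given: they have to be found in the camera images.
- vial_small: The smallest of four loose clear-glass vaccine vials (paper band, narrowed neck, crimped aluminium cap), upright. 26 mm diameter, 56 mm tall; straight body from the foot up to 40 mm, cap 20 mm wide, about 40 g. Origin at the centre of its underside, z up along its axis. Grip the body from above, TCP about 38 mm above its underside (grip 30 N).
- vial_medium: The second smallest of four loose clear-glass vaccine vials (paper band, narrowed neck, crimped aluminium cap), upright. 32 mm diameter, 74 mm tall; straight body from the foot up to 53 mm, cap 25 mm wide, about 70 g. Origin at the centre of its underside, z up along its axis. Grip the body from above, TCP about 45 mm above its underside (grip 30 N).
- vial_large: The second largest of four loose clear-glass vaccine vials (paper band, narrowed neck, crimped aluminium cap), upright. 40 mm diameter, 92 mm tall; straight body from the foot up to 66 mm, cap 31 mm wide, about 130 g. Origin at the centre of its underside, z up along its axis. Grip the body from above, TCP about 55 mm above its underside (grip 30 N).
- vial_extra_large: The largest of four loose clear-glass vaccine vials (paper band, narrowed neck, crimped aluminium cap), upright. 48 mm diameter, 112 mm tall; straight body from the foot up to 80 mm, cap 37 mm wide, about 220 g. Origin at the centre of its underside, z up along its axis. Grip the body from above, TCP about 65 mm above its underside (grip 30 N).
- dish_small: The smallest of four round flat-bottomed steel cold dishes, fixed to the table. Outer diameter 56 mm, inner diameter 48 mm, wall 4 mm, floor 6 mm thick (the vial stands 6 mm above the dish's underside), rim 18 mm above the table. Origin at the centre of its underside, on the table, z up.
- dish_medium: The second smallest of four round flat-bottomed steel cold dishes, fixed to the table. Outer diameter 72 mm, inner diameter 64 mm, wall 4 mm, floor 6 mm thick (the vial stands 6 mm above the dish's underside), rim 18 mm above the table. Origin at the centre of its underside, on the table, z up.
- dish_large: The second largest of four round flat-bottomed steel cold dishes, fixed to the table. Outer diameter 88 mm, inner diameter 80 mm, wall 4 mm, floor 6 mm thick (the vial stands 6 mm above the dish's underside), rim 18 mm above the table. Origin at the centre of its underside, on the table, z up.
- dish_extra_large: The largest of four round flat-bottomed steel cold dishes, fixed to the table. Outer diameter 106 mm, inner diameter 98 mm, wall 4 mm, floor 6 mm thick (the vial stands 6 mm above the dish's underside), rim 18 mm above the table. Origin at the centre of its underside, on the table, z up.
- dropper_bottle: Bystander: loose white plastic dropper bottle, 42 mm diameter, 104 mm tall, pointed nozzle. Not a vial. Origin at the centre of its underside, z up.
- tub: Bystander: loose squat white plastic tub with a wide flat screw lid, 62 mm diameter over the lid, 48 mm tall. Not a vial. Origin at the centre of its underside, z up.

How it is judged:
On the way, in this order (a step that is already met when the one before it is completed fails the run):
1. the smallest vial stands released in the smallest dish (horizontal distance between vial_small and dish_small below 0.015 m and z of vial_small in the frame of dish_small between 0.002 and 0.01 m and angle between vial_small's own z axis and vertical below 0.1 rad and linear speed of vial_small below 0.02 m/s and contact force between the fingers and vial_small below 0.05 N), for 0.2 s.
2. the second smallest vial stands released in the second smallest dish (horizontal distance between vial_medium and dish_medium below 0.015 m and z of vial_medium in the frame of dish_medium between 0.002 and 0.01 m and angle between vial_medium's own z axis and vertical below 0.1 rad and linear speed of vial_medium below 0.02 m/s and contact force between the fingers and vial_medium below 0.05 N), for 0.2 s.
3. the second largest vial stands released in the second largest dish (horizontal distance between vial_large and dish_large below 0.015 m and z of vial_large in the frame of dish_large between 0.002 and 0.01 m and angle between vial_large's own z axis and vertical below 0.1 rad and linear speed of vial_large below 0.02 m/s and contact force between the fingers and vial_large below 0.05 N), for 0.2 s.
4. the largest vial stands released in the largest dish (horizontal distance between vial_extra_large and dish_extra_large below 0.015 m and z of vial_extra_large in the frame of dish_extra_large between 0.002 and 0.01 m and angle between vial_extra_large's own z axis and vertical below 0.1 rad and linear speed of vial_extra_large below 0.02 m/s and contact force between the fingers and vial_extra_large below 0.05 N), for 0.2 s.
At the end, for the whole second after the job is handed in: Each vial stands on the floor of the dish of its own rank in size, within 15 mm of the dish's centre, tilted less than 0.1 rad, released and at rest; the dropper bottle and the tub stand upright within 20 mm of where they were (all of step 1 and all of step 2 and all of step 3 and all of step 4 and distance of each of dropper_bottle, tub from where it was at the start of the episode below 0.02 m and angle between each of dropper_bottle, tub's own z axis and vertical below 0.1 rad); the robot touches nothing.
It fails at once if a vial is tipped by more than 0.6 rad (angle between any of vial_small, vial_medium, vial_large, vial_extra_large's own z axis and vertical above 0.6 rad).
It fails at once if a vial is dropped (falls free faster than 0.7 m/s, about 25 mm) ((linear speed of vial_small above 0.7 m/s and contact force between the fingers and vial_small below 0.02 N) or (linear speed of vial_medium above 0.7 m/s and contact force between the fingers and vial_medium below 0.02 N) or (linear speed of vial_large above 0.7 m/s and contact force between the fingers and vial_large below 0.02 N) or (linear speed of vial_extra_large above 0.7 m/s and contact force between the fingers and vial_extra_large below 0.02 N)).
It fails at once if the dropper bottle or the tub is moved more than 20 mm or tipped more than 0.4 rad (distance of any of dropper_bottle, tub from where it was at the start of the episode above 0.02 m or angle between any of dropper_bottle, tub's own z axis and vertical above 0.4 rad).
It also fails if it takes over 112 s, if anything falls off the work surface, if the arm or the gripper's body presses on something with over 40 N, if the wrist force passes 120 N, or if a joint passes its speed limit or range.

## Robot

A 7-joint arm with a two-finger parallel gripper is mounted at the origin on the work surface. World frame = base frame: x ahead of the robot, y to its left, z up, the work surface at z = 0. Lengths are in m, angles in rad, forces in N, time in s.
With the tool pointing down it reaches from about 0.425 to 0.875 m from the base axis. Payload 4.7 kg.
Tool frame: the origin (TCP) lies between the finger pads, 19 mm behind the fingertips; this is the grasp point; z points along the fingers, y is the line along which they close (so a half turn about z gives the same grasp; the last joint's range is limited). The gripper opens to 87 mm and grips with 3 to 60 N. Pads are 19 mm wide; open, the fingers measure 117 mm over their backs; the gripper's body (75 mm by 190 mm) begins 51 mm behind the grasp point.
Start: joints at [1.308, 0.321, -0.07, 1.45, 0.023, 1.371, -0.057], TCP at [0.178, -0.625, 0.241] pointing down, gripper open.
Joint ranges: [-2.86, 2.86], [-0.3, 2.09], [-1.38, 1.24], [0.06, 2.45], [-1.56, 4.7], [0.09, 2.05], [-2.69, 2.69]. Speed limits (rad/s): [2.57, 2.57, 3.14, 3.14, 3.14, 3.14, 3.14].

## Interface

Orientations are given as a rotation vector (axis times angle).
In Python, from bench import ctrl gives the robot as it stands.
- The arm moves only by the tool step_arm, never from a script. Its argument "targets" is a list of rows, each a list of 7 numbers: the shift along the world's x, y, z in cm, then the turn, a rotation vector about the world's x, y, z in degrees, then the opening, from 0 (shut) to 1 (fully open). A call has exactly 5 rows; each row shifts and turns the commanded pose from where the row before left it; what a row does not reach is not made up. A row lasts 1/12 s, in which the tool goes at most 41.7 mm and 7.16 degrees, less where a joint would pass 70% of its speed; a pose out of reach is approached as far as the arm can. A call with a gripper value outside its range is refused whole. The fingers move at their own pace and stop on an object; "force" is the grip in N (left out, the last holds). Time passes only in rows, so rows that do not move let the fingers close, or fill a call up. It gives the time, the measured TCP pose, the force, the opening and the grip force at its end, in the units of the state.
- ctrl.get_state(): the state, without advancing time (a new reading comes with each control period).
- ctrl.get_image(name): name is "scene" or "top" or "wrist"; returns (picture, depth): 400x640x3 uint8, red, green, blue; 400x640 float32, m along the optical axis (not along the pixel's ray), 0 where there is no reading.
- ctrl.camera_params(name): a dict with "intrinsics" (3x3 intrinsics, pixels), "distortion" ([k1, k2, p1, p2, k3] as OpenCV has them; the pictures are not rectified), "rvec" (rotation vector, rad) and "tvec" (3), from world to camera coordinates, as OpenCV has them; the wrist camera has in their place "hand_eye" (4x4, takes a point from camera to tool coordinates, whose origin is the TCP and whose axes are the flange's). Camera axes: x right, y down, z forward; pixel columns grow to the right and rows downward; lengths in m; the calibration is good to about 2 mm. A picture is of the moment at which its call begins: read the wrist's pose just before it. camera_params takes no time and is no camera call.
- ctrl.close_job(): hands the job in; it is judged then, once.
The state is a dict: "time": time; "joint_positions": joint angles; "qd": joint speeds; "joint_torque": joint torques, N m; "position": TCP position; "tool_rot": TCP orientation; "ft_force": force on the tool from outside, world axes, zero at the start; "torque": the same for the moment, N m; "grip_width": opening from 0.0 (shut) to 1.0 (fully open); "grip_force": force on a finger pad.
Only numpy, scipy, OpenCV 4.12 (cv2) and the standard library are available. Lean on these libraries where they do the work, as an engineer would, in place of code of your own. Each camera call takes 0.05 s, during which the arm holds its last target. There are 200 camera calls.

## Working session

There is one attempt and no reset: what is moved stays moved. The work goes in short steps, Python scripts to look and compute and a tool call to move; the robot and the scene stay as the last step left them, time stands still between calls to the robot, and variables do not carry over. Pictures are saved under pics/ and viewed, at most 14 in all, crops included, and the job is handed in when it is done.

Besides the shell and the picture viewer there is one more tool, called after "Emit:" as name([rows], argument=value, ...), one row to a line, values as JSON. step_arm: Moves the arm, as the interface text tells. Its arguments: {"type":"object","properties":{"targets":{"type":"array"},"force":{"type":"number"}},"required":["targets"]}

```bash
ls; mkdir -p pics; python3 - <<'E'
from bench import ctrl
import cv2, numpy as np
s=ctrl.get_state(); print(s['time'],s['position'],s['tool_rot'],s['grip_width'])
for n in ['scene','top']:
    im,d=ctrl.get_image(n); cv2.imwrite(f'pics/{n}0.png',im[:,:,::-1]); np.savez(f'{n}0.npz',im=im,d=d)
    print(n,ctrl.camera_params(n))
E
```

```text
pics
0.0 [ 0.17742808 -0.62474793  0.24014189] [-3.10962211e+00 -4.33167281e-01  5.80697767e-04] 0.9990476372325879
scene {'intrinsics': array([[514.4120242 ,   0.        , 321.20097081],
       [  0.        , 514.4120242 , 198.31551742],
       [  0.        ,   0.        ,   1.        ]]), 'distortion': array([-0.15843871,  0.        ,  0.        ,  0.        ,  0.        ]), 'rvec': array([ 2.07840759,  1.45310238, -0.50774845]), 'tvec': array([-0.17001935, -0.36156837,  1.30402399])}
top {'intrinsics': array([[458.24906282,   0.        , 316.53439767],
       [  0.        , 458.24906282, 195.5223883 ],
       [  0.        ,   0.        ,   1.        ]]), 'distortion': array([0.00786206, 0.        , 0.        , 0.        , 0.        ]), 'rvec': array([ 2.1125995 , -2.13400163,  0.18445568]), 'tvec': array([0.00479477, 0.5174032 , 0.83880245])}
```

View pics/top0.png

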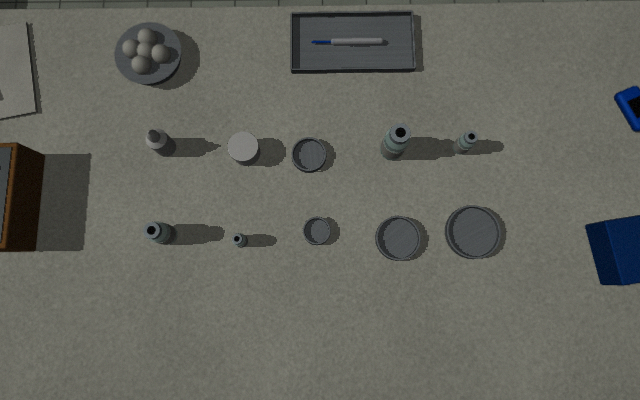

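View pics/scene0.png

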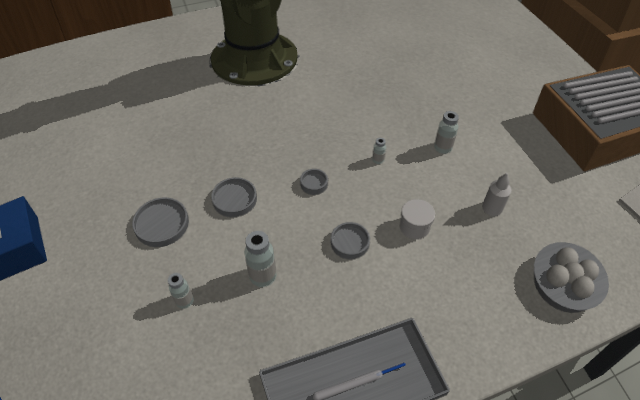

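The top view shows the vial caps at small (240,240), medium (467,140), large (157,231) and extra large (398,137). The dish centres are small (317,231), medium (309,155), large (398,238) and extra large (473,232). The dropper bottle is at (157,140) and the tub at (243,148), and the scene view agrees. Next I'll turn these into positions.

```bash
cat > h.py <<'E'
import numpy as np, cv2
from bench import ctrl
def cloud(n,d):
    p=ctrl.camera_params(n); K,D=p['intrinsics'],p['distortion']
    R=cv2.Rodrigues(p['rvec'])[0]; t=p['tvec']
    v,u=np.mgrid[0:400,0:640]
    q=cv2.undistortPoints(np.stack([u,v],-1).reshape(-1,1,2).astype(float),K,D).reshape(400,640,2)
    c=np.concatenate([q*d[...,None],d[...,None]],-1)
    return (c-t)@R, q, R, t     # world xyz per pixel
def circ(P):
    A=np.c_[2*P,np.ones(len(P))]; s=np.linalg.lstsq(A,(P**2).sum(1),rcond=None)[0]
    return s[:2],np.sqrt(s[2]+s[:2]@s[:2])
E
python3 - <<'E'
from h import *
V=dict(small=(240,240,.056),med=(467,140,.074),large=(157,231,.092),xl=(398,137,.112),drop=(157,140,.1),tub=(243,148,.048))
Dd=dict(small=(317,231,.028),med=(309,155,.036),large=(398,238,.044),xl=(473,232,.053))
W,q,R,t=cloud('top',np.load('top0.npz')['d']); Ws=cloud('scene',np.load('scene0.npz')['d'])[0]
C=-R.T@t; print('cam',C)
def plane(u,v,z):
    r=R.T@np.r_[q[v,u],1]; return (C+r*(z-C[2])/r[2])[:2]
for w in (W,Ws): print('table z', np.median(w[...,2][abs(w[...,2])<.02]))
for k,(u,v,h) in V.items():
    c=plane(u,v,h); print(k,'pix',c.round(4),end=' ')
    for w in (W,Ws):
        m=(np.hypot(*(w[...,:2]-c).transpose(2,0,1))<.035)&(w[...,2]>h-.006)&(w[...,2]<h+.008)
        P=w[m]; 
        if len(P)>3:print(len(P),((P.min(0)+P.max(0))/2).round(4),np.ptp(P,0).round(3),end=' | ')
    m=(np.hypot(*(Ws[...,:2]-c).transpose(2,0,1))<.045)&(Ws[...,2]>.012)&(Ws[...,2]<.7*h)
    P=Ws[m][:,:2]; print('body',len(P),*circ(P))
for k,(u,v,r) in Dd.items():
    c=plane(u,v,.012); print('dish',k,c.round(4),end=' ')
    for w in (W,Ws):
        m=(abs(np.hypot(*(w[...,:2]-c).transpose(2,0,1))-r)<.012)&(w[...,2]>.0145)&(w[...,2]<.0225)
        P=w[m][:,:2]; print(len(P),*circ(P),((P.min(0)+P.max(0))/2).round(4),end=' | ')
    print()
s=ctrl.get_state(); print(cv2.Rodrigues(s['tool_rot'])[0].round(3))
E
```

```text
cam [ 0.35812511 -0.00625698  0.9181644 ]
table z 0.0005465384375703075
table z 0.000613063752453087
small pix [0.4323 0.1443] 89 [0.4351 0.1504 0.0557] [0.017 0.019 0.006] | 67 [0.4365 0.1471 0.0546] [0.019 0.02  0.008] | body 118 [0.43880652 0.14657053] 0.010661144648849766
med pix [ 0.617  -0.2887] 135 [ 0.6238 -0.2966  0.0732] [0.023 0.025 0.01 ] | 177 [ 0.6261 -0.2996  0.0735] [0.025 0.023 0.01 ] | body 256 [ 0.62587675 -0.29998362] 0.015842546295965088
large pix [0.447  0.2888] 243 [0.4491 0.2991 0.0914] [0.029 0.032 0.01 ] | 154 [0.4515 0.2962 0.0909] [0.033 0.033 0.009] | body 349 [0.45108399 0.29582296] 0.019116604509417913
xl pix [ 0.6126 -0.1508] 320 [ 0.6213 -0.1543  0.1114] [0.037 0.036 0.01 ] | 398 [ 0.6244 -0.1579  0.1111] [0.037 0.037 0.01 ] | body 579 [ 0.622307   -0.15760025] 0.02418778770645504
drop pix [0.6159 0.2949] 38 [0.6313 0.3098 0.0999] [0.012 0.013 0.012] | 29 [0.6336 0.307  0.0996] [0.012 0.007 0.011] | body 559 [0.63515112 0.30601635] 0.017319046671752665
tub pix [0.614  0.1435] 746 [0.6177 0.1437 0.0476] [0.06  0.06  0.011] | 701 [0.6192 0.1405 0.0468] [0.059 0.062 0.009] | body 197 [0.61989687 0.14112352] 0.028836744368591318
dish small [ 4.523e-01 -4.000e-04] 167 [0.4535122  0.00098785] 0.025723450766807356 [0.4529 0.0005] | 167 [ 0.45621342 -0.00216552] 0.02579722062252224 [ 0.4564 -0.002 ] | 
dish med [0.6081 0.0144] 210 [0.6095185  0.01557929] 0.03373458332478973 [0.6101 0.0154] | 270 [0.61222919 0.01235003] 0.033870307548713 [0.6117 0.0124] | 
dish large [ 0.4369 -0.1601] 287 [ 0.43741108 -0.15867512] 0.041699891201712296 [ 0.437 -0.159] | 285 [ 0.43982492 -0.16287841] 0.04211946108450805 [ 0.4398 -0.1622] | 
dish xl [ 0.4473 -0.3083] 374 [ 0.44815556 -0.30635321] 0.05062895096736195 [ 0.4483 -0.3072] | 385 [ 0.45056886 -0.31064354] 0.05053589398014033 [ 0.45   -0.3112] | 
[[ 0.962  0.273 -0.001]
 [ 0.273 -0.962  0.002]
 [-0.    -0.002 -1.   ]]
```

Emit:
step_arm([
  [3, 2.7, 0, 0, 0, 0, 1],
  [3, 2.7, 0, 0, 0, 0, 1],
  [3, 2.7, 0, 0, 0, 0, 1],
  [3, 2.7, 0, 0, 0, 0, 1],
  [3, 2.7, 0, 0, 0, 0, 1],
], force=30)

```text
time: 0.52
position: [0.3286, -0.4886, 0.2409]
tool_rot: [-3.111, -0.433, 0.001]
ft_force: [0.4, -0.2, 0.8]
grip_width: 0.997
grip_force: 0.0
```

Emit:
step_arm([
  [3, 2.7, 0, 0, 0, 0, 1],
  [3, 2.7, 0, 0, 0, 0, 1],
  [3, 2.7, 0, 0, 0, 0, 1],
  [3, 2.7, 0, 0, 0, 0, 1],
  [3, 2.7, 0, 0, 0, 0, 1],
])

```text
time: 0.93
position: [0.4785, -0.3536, 0.241]
tool_rot: [-3.111, -0.433, 0.001]
ft_force: [0.8, 0.2, -0.5]
grip_width: 1.001
grip_force: 0.0
```

Emit:
step_arm([
  [0, 4, 0, 0, 0, 0, 1],
  [0, 4, 0, 0, 0, 0, 1],
  [0, 4, 0, 0, 0, 0, 1],
  [0, 4, 0, 0, 0, 0, 1],
  [0, 4, 0, 0, 0, 0, 1],
])

```text
time: 1.35
position: [0.477, -0.1533, 0.2408]
tool_rot: [-3.111, -0.433, 0.001]
ft_force: [0.7, -0.0, 0.4]
grip_width: 1.004
grip_force: 0.0
```

Emit:
step_arm([
  [0, 4, 0, 0, 0, 0, 1],
  [0, 4, 0, 0, 0, 0, 1],
  [0, 4, 0, 0, 0, 0, 1],
  [0, 4, 0, 0, 0, 0, 1],
  [0, 4, 0, 0, 0, 0, 1],
])

```text
time: 1.77
position: [0.4769, 0.0465, 0.2411]
tool_rot: [3.111, 0.433, -0.0]
ft_force: [0.9, -0.8, -0.5]
grip_width: 0.997
grip_force: 0.0
```

Emit:
step_arm([
  [-1, 3, 0, 0, 0, 0, 1],
  [-1, 3, 0, 0, 0, 0, 1],
  [-1, 2.2, 0, 0, 0, 0, 1],
  [-1.1, 2, 0, 0, 0, 0, 1],
  [0, 0, 0, 0, 0, 0, 1],
])

```text
time: 2.18
position: [0.4341, 0.1517, 0.2413]
tool_rot: [-3.109, -0.445, 0.001]
ft_force: [0.4, 0.8, -0.1]
grip_width: 1.002
grip_force: 0.0
```

```bash
cat >> h.py <<'E'
def wcloud():
    s=ctrl.get_state(); im,d=ctrl.get_image('wrist'); p=ctrl.camera_params('wrist')
    v,u=np.mgrid[0:400,0:640]
    q=cv2.undistortPoints(np.stack([u,v],-1).reshape(-1,1,2).astype(float),p['intrinsics'],p['distortion']).reshape(400,640,2)
    c=np.concatenate([q*d[...,None],d[...,None]],-1); T=p['hand_eye']
    W=(c@T[:3,:3].T+T[:3,3])@cv2.Rodrigues(s['tool_rot'])[0].T+s['position']; W[d==0]=np.nan
    return s,im,W
E
python3 - <<'E'
from h import *
s,im,W=wcloud(); print(s['position'],s['joint_positions'].round(2) if hasattr(s['joint_positions'],'round') else s['joint_positions']); cv2.imwrite('pics/w1.png',im[:,:,::-1])
c=np.array([.436,.149]); z=W[...,2]; print(np.nanmedian(z),[ (np.nanmin(W[...,i]),np.nanmax(W[...,i])) for i in (0,1,2)])
m=(np.hypot(*(W[...,:2]-c).transpose(2,0,1))<.03)&(z>.05)&(z<.066); P=W[m]; print(len(P),(P.min(0)+P.max(0))/2,np.ptp(P,0))
E
```

```text
[0.43405796 0.15173922 0.24126712] [ 0.43 -0.08 -0.77  1.87 -0.06  1.32 -1.61]
0.002049616728915224 [(np.float64(0.08185466427980453), np.float64(0.7685762572878656)), (np.float64(-0.4067776266223083), np.float64(0.6139356369536102)), (np.float64(-0.0026374722717101007), np.float64(0.34609064485865226))]
230 [0.43704231 0.15016658 0.05540649] [0.01948169 0.01994929 0.00847509]
```

Emit:
step_arm([
  [0.2, -0.1, -3, 0, 0, 0, 1],
  [0, 0, -3, 0, 0, 0, 1],
  [0, 0, -3, 0, 0, 0, 1],
  [0, 0, -3, 0, 0, 0, 1],
  [0, 0, -3, 0, 0, 0, 1],
])

```text
time: 2.65
position: [0.4389, 0.1443, 0.0898]
tool_rot: [3.111, 0.43, 0.0]
ft_force: [0.7, 0.2, 0.1]
grip_width: 1.005
grip_force: 0.0
```

Emit:
step_arm([
  [0, 0, -2, 0, 0, 0, 1],
  [0, 0, -2, 0, 0, 0, 1],
  [0, 0, -1.3, 0, 0, 0, 1],
  [0, 0, 0, 0, 0, 0, 1],
  [0, 0, 0, 0, 0, 0, 1],
])

```text
time: 3.07
position: [0.4383, 0.1448, 0.0377]
tool_rot: [-3.112, -0.432, 0.003]
ft_force: [0.1, 0.4, -0.2]
grip_width: 1.002
grip_force: 0.0
```

Emit:
step_arm([
  [-0.1, 0.4, 0, 0, 0, 0, 1],
  [0, 0, 0, 0, 0, 0, 1],
  [0, 0, 0, 0, 0, 0, 0.6],
  [0, 0, 0, 0, 0, 0, 0.4],
  [0, 0, 0, 0, 0, 0, 0.3],
])

```text
time: 3.48
position: [0.438, 0.1497, 0.0388]
tool_rot: [3.111, 0.433, 0.002]
ft_force: [0.2, 0.5, 0.4]
grip_width: 0.853
grip_force: 0.0
```

Emit:
step_arm([
  [0, 0, 0, 0, 0, 0, 0.2],
  [0, 0, 0, 0, 0, 0, 0.1],
  [0, 0, 0, 0, 0, 0, 0],
  [0, 0, 0, 0, 0, 0, 0],
  [0, 0, 0, 0, 0, 0, 0],
])

```text
time: 3.9
position: [0.4376, 0.1497, 0.0383]
tool_rot: [3.111, 0.433, -0.0]
ft_force: [-0.1, -0.8, 0.9]
grip_width: 0.478
grip_force: 0.0
```

Emit:
step_arm([
  [0, 0, 0, 0, 0, 0, 0],
  [0, 0, 0, 0, 0, 0, 0],
  [0, 0, 0, 0, 0, 0, 0],
  [0, 0, 0, 0, 0, 0, 0],
  [0, 0, 0, 0, 0, 0, 0],
])

```text
time: 4.32
position: [0.4376, 0.1497, 0.0383]
tool_rot: [3.112, 0.433, -0.0]
ft_force: [0.3, -0.4, -0.5]
grip_width: 0.287
grip_force: 30.0
```

Emit:
step_arm([
  [0, 0, 0, 0, 0, 0, 0],
  [0, 0, 0, 0, 0, 0, 0],
  [0, 0, 0, 0, 0, 0, 0],
  [0, 0, 0.5, 0, 0, 0, 0],
  [0, 0, 1, 0, 0, 0, 0],
])

```text
time: 4.73
position: [0.4366, 0.1495, 0.0529]
tool_rot: [-3.111, -0.434, 0.004]
ft_force: [0.1, -0.2, 0.1]
grip_width: 0.289
grip_force: 30.0
```

Emit:
step_arm([
  [0, 0, 2, 0, 0, 0, 0],
  [0, 0, 2, 0, 0, 0, 0],
  [0.3, -1.5, 0, 0, 0, 0, 0],
  [0.5, -3, 0, 0, 0, 0, 0],
  [0.5, -3, 0, 0, 0, 0, 0],
])

```text
time: 5.15
position: [0.4514, 0.075, 0.095]
tool_rot: [3.11, 0.439, 0.004]
ft_force: [0.8, -0.4, -0.2]
grip_width: 0.287
grip_force: 30.0
```

Emit:
step_arm([
  [0.5, -3, 0, 0, 0, 0, 0],
  [0, -2.5, 0, 0, 0, 0, 0],
  [0, -1.5, 0, 0, 0, 0, 0],
  [0, -0.5, 0, 0, 0, 0, 0],
  [0, 0, 0, 0, 0, 0, 0],
])

```text
time: 5.57
position: [0.4559, -0.0014, 0.094]
tool_rot: [3.112, 0.429, 0.001]
ft_force: [0.4, 0.9, 0.2]
grip_width: 0.295
grip_force: 30.0
```

```bash
python3 - <<'E'
from h import *
s,im,W=wcloud(); print(s['position'],s['joint_positions']); cv2.imwrite('pics/w2.png',im[:,:,::-1]); z=W[...,2]
for c,r in (((.455,0),.028),((.611,.014),.036)):
    m=(abs(np.hypot(*(W[...,:2]-np.array(c)).transpose(2,0,1))-r)<.012)&(z>.0145)&(z<.0225); P=W[m][:,:2]; print(len(P),circ(P))
E
```

```text
[ 0.45590897 -0.00135879  0.09398449] [ 0.59419407  0.07813819 -0.66462725  2.06729508  0.05725326  1.01263235
 -1.39589179]
729 (array([4.56045612e-01, 3.48162660e-04]), np.float64(0.02549098243818991))
1079 (array([0.61023176, 0.01463272]), np.float64(0.03326652295129403))
```

View pics/w2.png

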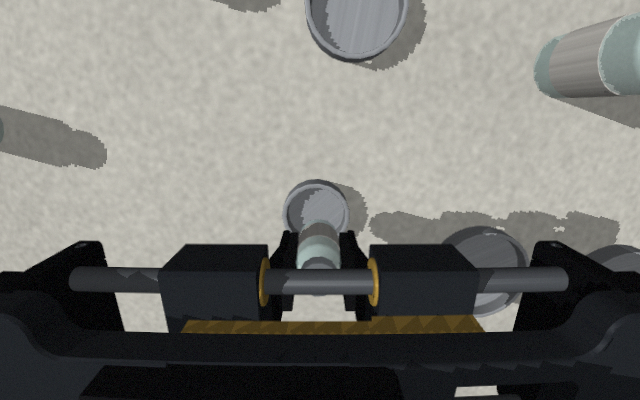

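The wrist view shows the small vial held upright between the pads at about (318,250), directly over the small dish at (317,210). I'll lower it.

Emit:
step_arm([
  [0, 0.1, -1.5, 0, 0, 0, 0],
  [0, 0, -1.5, 0, 0, 0, 0],
  [0, 0, -1, 0, 0, 0, 0],
  [0, 0, -0.6, 0, 0, 0, 0],
  [0, 0, 0, 0, 0, 0, 0],
])

```text
time: 6.03
position: [0.4546, 0.0019, 0.0462]
tool_rot: [-3.11, -0.436, 0.004]
ft_force: [-0.4, 0.9, -0.3]
grip_width: 0.29
grip_force: 30.0
```

Emit:
step_arm([
  [0, 0, -0.1, 0, 0, 0, 0],
  [0, 0, -0.1, 0, 0, 0, 0],
  [0, 0, -0.1, 0, 0, 0, 0],
  [0, 0, 0, 0, 0, 0, 0],
  [0, 0, 0, 0, 0, 0, 0],
])

```text
time: 6.45
position: [0.4558, 0.0006, 0.0446]
tool_rot: [3.111, 0.433, 0.001]
ft_force: [-0.7, 0.0, 0.6]
grip_width: 0.287
grip_force: 30.0
```

Emit:
step_arm([
  [0, 0, -0.1, 0, 0, 0, 0],
  [0, 0, 0, 0, 0, 0, 0],
  [0, 0, 0, 0, 0, 0, 0.3],
  [0, 0, 0, 0, 0, 0, 0.35],
  [0, 0, 0, 0, 0, 0, 0.4],
])

```text
time: 6.87
position: [0.4558, 0.0007, 0.0434]
tool_rot: [3.111, 0.433, 0.001]
ft_force: [0.5, 0.8, 0.3]
grip_width: 0.36
grip_force: 0.0
```

Emit:
step_arm([
  [0, 0, 0, 0, 0, 0, 0.5],
  [0, 0, 0, 0, 0, 0, 0.6],
  [0, 0, 0, 0, 0, 0, 0.7],
  [0, 0, 0, 0, 0, 0, 0.7],
  [0, 0, 0, 0, 0, 0, 0.7],
])

```text
time: 7.28
position: [0.4556, 0.0007, 0.0432]
tool_rot: [3.112, 0.433, -0.0]
ft_force: [-0.3, 0.7, -0.2]
grip_width: 0.66
grip_force: 0.0
```

Emit:
step_arm([
  [0, 0, 2, 0, 0, 0, 0.8],
  [0, 0, 3, 0, 0, 0, 1],
  [0, 0, 3, 0, 0, 0, 1],
  [0, 0, 3, 0, 0, 0, 1],
  [0, 0, 3, 0, 0, 0, 1],
])

```text
time: 7.7
position: [0.4553, 0.0009, 0.1847]
tool_rot: [3.111, 0.434, -0.0]
ft_force: [1.0, -0.1, 0.1]
grip_width: 0.963
grip_force: 0.0
```

Emit:
step_arm([
  [0, 0, 3, 0, 0, 0, 1],
  [0, 0, 3, 0, 0, 0, 1],
  [0, 0, 0, 0, 0, 0, 1],
  [0, 0, 0, 0, 0, 0, 1],
  [0, 0, 0, 0, 0, 0, 1],
])

```text
time: 8.12
position: [0.4552, 0.0007, 0.2426]
tool_rot: [3.111, 0.433, -0.001]
ft_force: [0.6, 0.5, -0.0]
grip_width: 0.997
grip_force: 0.0
```

```bash
python3 - <<'E'
from h import *
s=ctrl.get_state(); print(s['position'])
im,d=ctrl.get_image('scene'); cv2.imwrite('pics/s2.png',im[:,:,::-1]); W=cloud('scene',d)[0]; z=W[...,2]
m=(np.hypot(*(W[...,:2]-np.array([.456,0])).transpose(2,0,1))<.02)&(z>.054)&(z<.07); P=W[m]; print(len(P),(P.min(0)+P.max(0))/2,P.max(0))
E
```

```text
[0.45519184 0.000657   0.24263331]
83 [ 0.45465932 -0.00194397  0.05989999] [0.46639425 0.00813727 0.06551118]
```

View pics/s2.png

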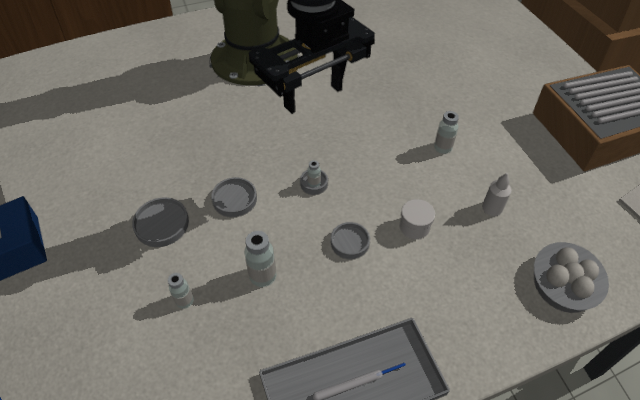

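The small vial is upright in the small dish at (314,175), within 2 mm of its centre. The medium vial is next.

Emit:
step_arm([
  [1.7, -3, 0, 0, 0, 0, 1],
  [1.7, -3, 0, 0, 0, 0, 1],
  [1.7, -3, 0, 0, 0, 0, 1],
  [1.7, -3, 0, 0, 0, 0, 1],
  [1.7, -3, 0, 0, 0, 0, 1],
])

```text
time: 8.58
position: [0.5404, -0.1505, 0.2412]
tool_rot: [-3.11, -0.434, 0.005]
ft_force: [0.5, 0.3, 0.4]
grip_width: 1.001
grip_force: 0.0
```

Emit:
step_arm([
  [1.7, -3, 0, 0, 0, 0, 1],
  [1.7, -3, 0, 0, 0, 0, 1],
  [1.7, -3, 0, 0, 0, 0, 1],
  [1.7, -2.8, 0, 0, 0, 0, 1],
  [1.7, -3, 0, 0, 0, 0, 1],
])

```text
time: 9.0
position: [0.6256, -0.298, 0.2406]
tool_rot: [-3.109, -0.434, 0.005]
ft_force: [-0.5, 0.3, 0.0]
grip_width: 1.004
grip_force: 0.0
```

Emit:
step_arm([
  [0, 0, -2, 0, 0, 0, 1],
  [0, 0, -2, 0, 0, 0, 1],
  [0, 0, -2, 0, 0, 0, 1],
  [0, 0, -1, 0, 0, 0, 1],
  [0, 0, 0, 0, 0, 0, 1],
])

```text
time: 9.42
position: [0.6233, -0.2962, 0.1682]
tool_rot: [-3.107, -0.434, 0.011]
ft_force: [-0.8, -0.2, -0.6]
grip_width: 0.999
grip_force: 0.0
```

```bash
cat >> h.py <<'E'
def top(W,c,h,r):
    z=W[...,2]; m=(np.hypot(*(W[...,:2]-np.array(c)).transpose(2,0,1))<r)&(z>h-.006)&(z<h+.008); P=W[m]
    return len(P), P.size and (P.min(0)+P.max(0))/2, P.size and np.ptp(P,0)
def rim(W,c,r):
    z=W[...,2]; m=(abs(np.hypot(*(W[...,:2]-np.array(c)).transpose(2,0,1))-r)<.012)&(z>.0145)&(z<.0225); P=W[m][:,:2]
    return len(P), circ(P) if len(P)>20 else None
E
python3 - <<'E'
from h import *
s,im,W=wcloud(); print(s['position'],s['joint_positions'])
print(top(W,(.626,-.297),.074,.025),top(W,(.623,-.156),.112,.03))
E
```

```text
[ 0.62327431 -0.29620778  0.16821845] [ 0.73426054  0.49034929 -0.45794985  1.41063676  0.21671799  1.29891342
 -1.03009538]
(618, array([ 0.62597413, -0.29801191,  0.0726504 ]), array([0.02397812, 0.02398736, 0.00907327])) (2089, array([ 0.62338612, -0.15608481,  0.11087252]), array([0.03710615, 0.03708718, 0.00968346]))
```

Emit:
step_arm([
  [0.2, -0.2, -3, 0, 0, 0, 1],
  [0, 0, -3, 0, 0, 0, 1],
  [0, 0, -3, 0, 0, 0, 1],
  [0, 0, -2, 0, 0, 0, 1],
  [0, 0, 0, 0, 0, 0, 1],
])

```text
time: 9.88
position: [0.6249, -0.2983, 0.0591]
tool_rot: [-3.108, -0.433, 0.01]
ft_force: [-1.4, 0.0, -1.2]
grip_width: 0.997
grip_force: 0.0
```

Emit:
step_arm([
  [0, 0, -1, 0, 0, 0, 1],
  [0, 0, -0.3, 0, 0, 0, 1],
  [0, 0, 0, 0, 0, 0, 1],
  [0, 0, 0, 0, 0, 0, 0.9],
  [0, 0, 0, 0, 0, 0, 0.8],
])

```text
time: 10.3
position: [0.6286, -0.2997, 0.0519]
tool_rot: [3.11, 0.433, 0.003]
ft_force: [-0.3, -0.5, 0.0]
grip_width: 0.919
grip_force: 0.0
```

Emit:
step_arm([
  [-0.2, 0.1, -0.6, 0, 0, 0, 0.9],
  [0, 0, 0, 0, 0, 0, 0.9],
  [0, 0, 0, 0, 0, 0, 0.7],
  [0, 0, 0, 0, 0, 0, 0.6],
  [0, 0, 0, 0, 0, 0, 0.5],
])

```text
time: 10.72
position: [0.6257, -0.2983, 0.0444]
tool_rot: [3.111, 0.433, 0.0]
ft_force: [-0.4, -0.8, 0.1]
grip_width: 0.756
grip_force: 0.0
```

Emit:
step_arm([
  [0, 0, 0, 0, 0, 0, 0.4],
  [0, 0, 0, 0, 0, 0, 0],
  [0, 0, 0, 0, 0, 0, 0],
  [0, 0, 0, 0, 0, 0, 0],
  [0, 0, 0, 0, 0, 0, 0],
])

```text
time: 11.13
position: [0.6256, -0.2983, 0.0443]
tool_rot: [3.112, 0.433, -0.0]
ft_force: [-0.1, 0.2, 1.7]
grip_width: 0.375
grip_force: 0.7
```

Emit:
step_arm([
  [0, 0, 0, 0, 0, 0, 0],
  [0, 0, 0, 0, 0, 0, 0],
  [0, 0, 0, 0, 0, 0, 0],
  [0, 0, 0, 0, 0, 0, 0],
  [0, 0, 0, 0, 0, 0, 0],
])

```text
time: 11.55
position: [0.6256, -0.2983, 0.0443]
tool_rot: [3.111, 0.434, 0.0]
ft_force: [0.8, -0.4, -0.3]
grip_width: 0.359
grip_force: 30.0
```

Emit:
step_arm([
  [0, 0, 1.5, 0, 0, 0, 0],
  [0, 0, 3, 0, 0, 0, 0],
  [0, 0, 3, 0, 0, 0, 0],
  [0, 0, 3, 0, 0, 0, 0],
  [0, 0, 3, 0, 0, 0, 0],
])

```text
time: 11.97
position: [0.6255, -0.2981, 0.1819]
tool_rot: [3.111, 0.434, 0.001]
ft_force: [1.4, -0.2, 0.6]
grip_width: 0.353
grip_force: 30.0
```

Emit:
step_arm([
  [0, 0, 3, 0, 0, 0, 0],
  [0, 0, 1, 0, 0, 0, 0],
  [0, 1.5, 0, 0, 0, 0, 0],
  [0, 3, 0, 0, 0, 0, 0],
  [0, 3.5, 0, 0, 0, 0, 0],
])

```text
time: 12.38
position: [0.624, -0.2189, 0.2173]
tool_rot: [-3.112, -0.427, 0.004]
ft_force: [1.1, 1.2, -0.4]
grip_width: 0.357
grip_force: 30.0
```

Emit:
step_arm([
  [-0.5, 3.5, 0, 0, 0, 0, 0],
  [-0.5, 3.5, 0, 0, 0, 0, 0],
  [-0.5, 3.5, 0, 0, 0, 0, 0],
  [0, 3.5, 0, 0, 0, 0, 0],
  [0, 3.5, 0, 0, 0, 0, 0],
])

```text
time: 12.8
position: [0.6085, -0.0404, 0.2174]
tool_rot: [-3.111, -0.435, 0.005]
ft_force: [0.9, 0.7, -0.6]
grip_width: 0.358
grip_force: 30.0
```

Emit:
step_arm([
  [0, 3, 0, 0, 0, 0, 0],
  [0, 2, 0, 0, 0, 0, 0],
  [0, 0.8, 0, 0, 0, 0, 0],
  [0, 0, 0, 0, 0, 0, 0],
  [0, 0, 0, 0, 0, 0, 0],
])

```text
time: 13.22
position: [0.61, 0.0139, 0.2182]
tool_rot: [3.111, 0.433, -0.003]
ft_force: [0.3, -0.6, -0.2]
grip_width: 0.361
grip_force: 30.0
```

```bash
python3 - <<'E'
from h import *
s,im,W=wcloud(); print(s['position'],s['tool_rot'],s['joint_positions']); cv2.imwrite('pics/w3.png',im[:,:,::-1])
print(rim(W,(.611,.014),.036), top(W,s['position'][:2],s['position'][2]+.029,.025))
E
```

```text
[0.60996461 0.01393586 0.21822171] [ 3.11067960e+00  4.33313499e-01 -3.04095953e-03] [ 0.43305977  0.30565655 -0.60971989  1.56875796  0.17945388  1.32551847
 -1.49291237]
(599, (array([0.61179224, 0.01455197]), np.float64(0.03363188166861605))) (1561, array([0.61030858, 0.01459378, 0.24820095]), array([0.03428937, 0.04745572, 0.01393852]))
```

Emit:
step_arm([
  [0.1, 0.1, -2, 0, 0, 0, 0],
  [0, 0, -3, 0, 0, 0, 0],
  [0, 0, -3, 0, 0, 0, 0],
  [0, 0, -3, 0, 0, 0, 0],
  [0, 0, -2, 0, 0, 0, 0],
])

```text
time: 13.68
position: [0.61, 0.0122, 0.0858]
tool_rot: [3.112, 0.427, -0.007]
ft_force: [-0.3, -0.4, -0.4]
grip_width: 0.36
grip_force: 30.0
```

Emit:
step_arm([
  [0, 0, -1.5, 0, 0, 0, 0],
  [0, 0, -1, 0, 0, 0, 0],
  [0, 0, -0.6, 0, 0, 0, 0],
  [0, 0, 0, 0, 0, 0, 0],
  [0, 0, 0, 0, 0, 0, 0],
])

```text
time: 14.1
position: [0.6121, 0.0149, 0.0588]
tool_rot: [3.111, 0.432, 0.001]
ft_force: [0.4, -0.4, -0.2]
grip_width: 0.366
grip_force: 30.0
```

Emit:
step_arm([
  [0, 0, -0.4, 0, 0, 0, 0],
  [0, 0, -0.2, 0, 0, 0, 0],
  [0, 0, -0.1, 0, 0, 0, 0],
  [0, 0, -0.1, 0, 0, 0, 0],
  [0, 0, 0, 0, 0, 0, 0],
])

```text
time: 14.52
position: [0.6116, 0.0157, 0.0503]
tool_rot: [3.111, 0.434, 0.0]
ft_force: [0.4, 0.3, 0.3]
grip_width: 0.36
grip_force: 30.0
```

Emit:
step_arm([
  [0, 0, -0.1, 0, 0, 0, 0],
  [0, 0, 0, 0, 0, 0, 0],
  [0, 0, 0, 0, 0, 0, 0],
  [0, 0, 0, 0, 0, 0, 0],
  [0, 0, 0, 0, 0, 0, 0],
])

```text
time: 14.93
position: [0.6118, 0.0158, 0.0502]
tool_rot: [3.111, 0.433, 0.001]
ft_force: [-2.3, 0.9, 5.1]
grip_width: 0.363
grip_force: 30.0
```

Contact is felt (5 N), so I'll release.

Emit:
step_arm([
  [0, 0, 0, 0, 0, 0, 0.37],
  [0, 0, 0, 0, 0, 0, 0.4],
  [0, 0, 0, 0, 0, 0, 0.45],
  [0, 0, 0, 0, 0, 0, 0.5],
  [0, 0, 0, 0, 0, 0, 0.6],
])

```text
time: 15.35
position: [0.6116, 0.0157, 0.0491]
tool_rot: [-3.112, -0.433, 0.0]
ft_force: [0.3, -0.0, 0.2]
grip_width: 0.507
grip_force: 0.0
```

Emit:
step_arm([
  [0, 0, 0, 0, 0, 0, 0.6],
  [0, 0, 0, 0, 0, 0, 0.7],
  [0, 0, 0, 0, 0, 0, 0.7],
  [0, 0, 0, 0, 0, 0, 0.7],
  [0, 0, 1, 0, 0, 0, 0.7],
])

```text
time: 15.77
position: [0.61, 0.0155, 0.0576]
tool_rot: [-3.111, -0.433, 0.006]
ft_force: [-0.7, 0.5, 0.0]
grip_width: 0.694
grip_force: 0.0
```

Emit:
step_arm([
  [0, 0, 3, 0, 0, 0, 0.8],
  [0, 0, 3, 0, 0, 0, 1],
  [0, 0, 3, 0, 0, 0, 1],
  [0, 0, 3, 0, 0, 0, 1],
  [0, 0, 3, 0, 0, 0, 1],
])

```text
time: 16.18
position: [0.6115, 0.0159, 0.2117]
tool_rot: [3.111, 0.434, 0.001]
ft_force: [0.4, -0.7, 0.5]
grip_width: 0.963
grip_force: 0.0
```

Emit:
step_arm([
  [0, 0, 3, 0, 0, 0, 1],
  [0, 0, 1, 0, 0, 0, 1],
  [0, 0, 0, 0, 0, 0, 1],
  [0, 0, 0, 0, 0, 0, 1],
  [0, 0, 0, 0, 0, 0, 1],
])

```text
time: 16.6
position: [0.6107, 0.0155, 0.2475]
tool_rot: [-3.111, -0.433, 0.004]
ft_force: [-0.3, 1.0, -0.6]
grip_width: 1.0
grip_force: 0.0
```

```bash
python3 - <<'E'
from h import *
s,im,W=wcloud(); print(s['position'])
print(rim(W,(.611,.014),.036), top(W,(.612,.0145),.08,.025)); cv2.imwrite('pics/w4.png',im[:,:,::-1])
E
```

```text
[0.6106753  0.01549223 0.24752691]
(507, (array([0.61173353, 0.01448376]), np.float64(0.03366333465830064))) (381, array([0.61202832, 0.01527601, 0.07891285]), array([0.02416648, 0.02400186, 0.00978972]))
```

View pics/w4.png

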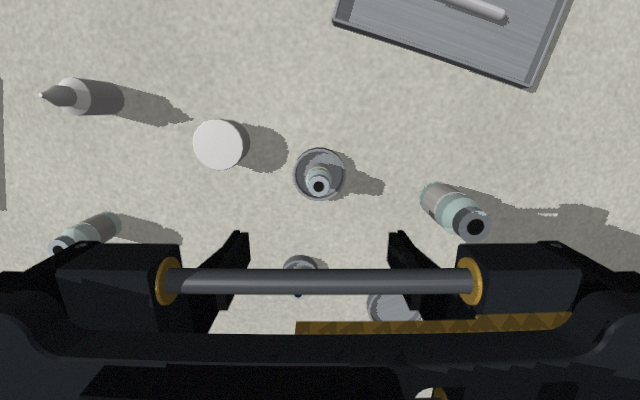

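The medium vial is upright in its dish at (319,185), less than 1 mm off centre. The large vial is next.

Emit:
step_arm([
  [-1.7, 3, 0, 0, 0, 0, 1],
  [-1.7, 3, 0, 0, 0, 0, 1],
  [-1.7, 3, 0, 0, 0, 0, 1],
  [-1.7, 3, 0, 0, 0, 0, 1],
  [-1.7, 3, 0, 0, 0, 0, 1],
])

```text
time: 17.07
position: [0.5248, 0.1666, 0.2475]
tool_rot: [3.111, 0.433, -0.005]
ft_force: [-0.1, 1.1, -0.8]
grip_width: 1.0
grip_force: 0.0
```

Emit:
step_arm([
  [-1.7, 3, 0, 0, 0, 0, 1],
  [-1.7, 3, 0, 0, 0, 0, 1],
  [-1.7, 3, 0, 0, 0, 0, 1],
  [-1.7, 3, 0, 0, 0, 0, 1],
  [-0.7, 1.3, 0, 0, 0, 0, 1],
])

```text
time: 17.48
position: [0.4473, 0.3031, 0.248]
tool_rot: [-3.109, -0.443, 0.005]
ft_force: [-0.7, 0.4, -0.2]
grip_width: 0.998
grip_force: 0.0
```

Emit:
step_arm([
  [0, 0, -2, 0, 0, 0, 1],
  [0, 0, -2, 0, 0, 0, 1],
  [0, 0, -1, 0, 0, 0, 1],
  [0, 0, 0, 0, 0, 0, 1],
  [0, 0, 0, 0, 0, 0, 1],
])

```text
time: 17.9
position: [0.4512, 0.2981, 0.1984]
tool_rot: [3.111, 0.433, -0.004]
ft_force: [-0.2, 0.0, -0.4]
grip_width: 0.998
grip_force: 0.0
```

```bash
python3 - <<'E'
from h import *
s,im,W=wcloud(); print(s['position'],s['tool_rot'],s['joint_positions']); cv2.imwrite('pics/w5.png',im[:,:,::-1])
print(top(W,(.451,.2985),.092,.03))
E
```

```text
[0.45122835 0.29810611 0.19837153] [ 3.11120045  0.4326929  -0.00383624] [ 0.11045837  0.19317166 -0.8220933   1.75624552  0.14734699  1.2585003
 -2.04258068]
(871, array([0.45069403, 0.29916729, 0.09101237]), array([0.03145994, 0.03002632, 0.00978398]))
```

Aligned. I'll lower to z = 0.055.

Emit:
step_arm([
  [0, 0.1, -2, 0, 0, 0, 1],
  [0, 0, -3, 0, 0, 0, 1],
  [0, 0, -3, 0, 0, 0, 1],
  [0, 0, -3, 0, 0, 0, 1],
  [0, 0, -1.5, 0, 0, 0, 1],
])

```text
time: 18.37
position: [0.451, 0.2986, 0.0721]
tool_rot: [3.111, 0.432, -0.004]
ft_force: [-0.4, -0.5, 0.5]
grip_width: 1.001
grip_force: 0.0
```

Emit:
step_arm([
  [0, 0, -1.2, 0, 0, 0, 1],
  [0, 0, -0.5, 0, 0, 0, 1],
  [0, 0, 0, 0, 0, 0, 1],
  [0, 0, 0, 0, 0, 0, 1],
  [0, 0, 0, 0, 0, 0, 0.9],
])

```text
time: 18.78
position: [0.4527, 0.3004, 0.0588]
tool_rot: [-3.111, -0.433, -0.004]
ft_force: [-0.1, 0.1, -1.0]
grip_width: 0.972
grip_force: 0.0
```

Emit:
step_arm([
  [-0.2, -0.1, -0.3, 0, 0, 0, 0.9],
  [0, 0, 0, 0, 0, 0, 0.8],
  [0, 0, 0, 0, 0, 0, 0.7],
  [0, 0, 0, 0, 0, 0, 0.6],
  [0, 0, 0, 0, 0, 0, 0.5],
])

```text
time: 19.2
position: [0.4497, 0.2987, 0.0545]
tool_rot: [3.112, 0.433, 0.001]
ft_force: [-0.0, 0.8, 0.0]
grip_width: 0.684
grip_force: 0.0
```

Emit:
step_arm([
  [0, 0, 0, 0, 0, 0, 0],
  [0, 0, 0, 0, 0, 0, 0],
  [0, 0, 0, 0, 0, 0, 0],
  [0, 0, 0, 0, 0, 0, 0],
  [0, 0, 0, 0, 0, 0, 0],
])

```text
time: 19.62
position: [0.4496, 0.2988, 0.0543]
tool_rot: [3.112, 0.434, 0.0]
ft_force: [0.5, 0.2, 0.0]
grip_width: 0.453
grip_force: 30.0
```

Emit:
step_arm([
  [0, 0, 0, 0, 0, 0, 0],
  [0, 0, 0, 0, 0, 0, 0],
  [0, 0, 0, 0, 0, 0, 0],
  [0, 0, 0, 0, 0, 0, 0],
  [0, 0, 0, 0, 0, 0, 0],
])

```text
time: 20.03
position: [0.4496, 0.2988, 0.0543]
tool_rot: [3.112, 0.433, -0.0]
ft_force: [1.5, 0.4, 0.2]
grip_width: 0.45
grip_force: 30.0
```

Emit:
step_arm([
  [0, 0, 1.5, 0, 0, 0, 0],
  [0, 0, 3, 0, 0, 0, 0],
  [0, 0, 3, 0, 0, 0, 0],
  [0, 0, 3, 0, 0, 0, 0],
  [0, 0, 3, 0, 0, 0, 0],
])

```text
time: 20.45
position: [0.4491, 0.2985, 0.1903]
tool_rot: [3.111, 0.434, -0.001]
ft_force: [0.2, 0.1, -1.0]
grip_width: 0.454
grip_force: 30.0
```

Emit:
step_arm([
  [0, 0, 2, 0, 0, 0, 0],
  [0, 0, 0, 0, 0, 0, 0],
  [0.3, -1.5, 0, 0, 0, 0, 0],
  [0.5, -3, 0, 0, 0, 0, 0],
  [0.5, -3.5, 0, 0, 0, 0, 0],
])

```text
time: 20.87
position: [0.4615, 0.2196, 0.2084]
tool_rot: [-3.11, -0.441, 0.002]
ft_force: [2.4, -0.9, -1.6]
grip_width: 0.453
grip_force: 30.0
```

Emit:
step_arm([
  [0.5, -3.5, 0, 0, 0, 0, 0],
  [0, -3.5, 0, 0, 0, 0, 0],
  [0, -3.5, 0, 0, 0, 0, 0],
  [0, -3.5, 0, 0, 0, 0, 0],
  [0, -3.5, 0, 0, 0, 0, 0],
])

```text
time: 21.28
position: [0.4666, 0.0418, 0.2082]
tool_rot: [3.111, 0.433, -0.002]
ft_force: [-0.4, -0.8, -0.3]
grip_width: 0.452
grip_force: 30.0
```

Emit:
step_arm([
  [0, -3.5, 0, 0, 0, 0, 0],
  [0, -3.5, 0, 0, 0, 0, 0],
  [-0.5, -3.5, 0, 0, 0, 0, 0],
  [-0.5, -3.5, 0, 0, 0, 0, 0],
  [-0.5, -3, 0, 0, 0, 0, 0],
])

```text
time: 21.7
position: [0.4512, -0.1288, 0.2081]
tool_rot: [3.112, 0.431, -0.003]
ft_force: [0.3, 0.4, -0.3]
grip_width: 0.451
grip_force: 30.0
```

Emit:
step_arm([
  [-0.6, -2, 0, 0, 0, 0, 0],
  [-0.6, -1.1, 0, 0, 0, 0, 0],
  [0, 0, -2, 0, 0, 0, 0],
  [0, 0, -2, 0, 0, 0, 0],
  [0, 0, 0, 0, 0, 0, 0],
])

```text
time: 22.12
position: [0.4372, -0.1566, 0.1647]
tool_rot: [-3.107, -0.432, 0.012]
ft_force: [-1.5, 0.3, -2.4]
grip_width: 0.452
grip_force: 30.0
```

```bash
python3 - <<'E'
from h import *
s,im,W=wcloud(); print(s['position'],s['tool_rot'],s['joint_positions']); cv2.imwrite('pics/w6.png',im[:,:,::-1])
print(rim(W,(.439,-.160),.044))
E
```

```text
[ 0.4371964  -0.15659482  0.16471351] [-3.1074998  -0.43178695  0.01166777] [ 6.75507904e-01  2.65841558e-03 -3.86292489e-01  1.97423866e+00
  2.67522070e-04  1.17340789e+00 -1.00555666e+00]
(782, (array([ 0.43928197, -0.16005525]), np.float64(0.04155694295293756)))
```

View pics/w6.png

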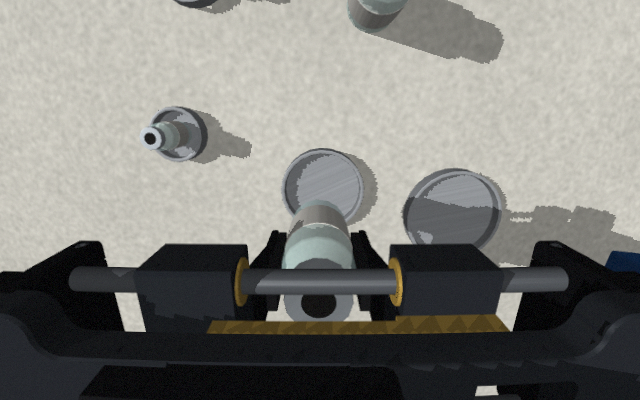

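The large vial is held upright at (318,260) over its dish at (323,190), and the small vial still stands at (150,138). I'll lower it.

Emit:
step_arm([
  [0.2, -0.3, -2, 0, 0, 0, 0],
  [0, 0, -2, 0, 0, 0, 0],
  [0, 0, -2, 0, 0, 0, 0],
  [0, 0, -1.5, 0, 0, 0, 0],
  [0, 0, -1, 0, 0, 0, 0],
])

```text
time: 22.58
position: [0.4423, -0.1599, 0.0834]
tool_rot: [-3.111, -0.434, 0.002]
ft_force: [-0.1, -0.1, -0.7]
grip_width: 0.449
grip_force: 30.0
```

Emit:
step_arm([
  [0, 0, -0.6, 0, 0, 0, 0],
  [0, 0, -0.3, 0, 0, 0, 0],
  [0, 0, 0, 0, 0, 0, 0],
  [0, 0, 0, 0, 0, 0, 0],
  [0, 0, 0, 0, 0, 0, 0],
])

```text
time: 23.0
position: [0.4433, -0.1605, 0.0762]
tool_rot: [3.111, 0.433, 0.002]
ft_force: [0.4, 0.5, -1.3]
grip_width: 0.451
grip_force: 30.0
```

Emit:
step_arm([
  [-0.2, 0, -0.6, 0, 0, 0, 0],
  [-0.2, 0, -0.4, 0, 0, 0, 0],
  [0, 0, -0.2, 0, 0, 0, 0],
  [0, 0, -0.1, 0, 0, 0, 0],
  [0, 0, 0, 0, 0, 0, 0],
])

```text
time: 23.42
position: [0.4383, -0.1602, 0.0619]
tool_rot: [-3.111, -0.433, 0.001]
ft_force: [-0.2, -0.4, -1.2]
grip_width: 0.451
grip_force: 30.0
```

Emit:
step_arm([
  [0, 0, -0.1, 0, 0, 0, 0],
  [0, 0, -0.1, 0, 0, 0, 0],
  [0, 0, 0, 0, 0, 0, 0],
  [0, 0, 0, 0, 0, 0, 0],
  [0, 0, 0, 0, 0, 0, 0],
])

```text
time: 23.83
position: [0.4387, -0.1603, 0.0603]
tool_rot: [3.111, 0.433, 0.0]
ft_force: [-0.4, 0.6, -0.4]
grip_width: 0.453
grip_force: 30.0
```

Emit:
step_arm([
  [0, 0, -0.1, 0, 0, 0, 0],
  [0, 0, 0, 0, 0, 0, 0],
  [0, 0, 0, 0, 0, 0, 0.46],
  [0, 0, 0, 0, 0, 0, 0.5],
  [0, 0, 0, 0, 0, 0, 0.55],
])

```text
time: 24.25
position: [0.4389, -0.1604, 0.0595]
tool_rot: [3.111, 0.433, 0.001]
ft_force: [0.0, -0.7, 0.3]
grip_width: 0.513
grip_force: 0.0
```

Emit:
step_arm([
  [0, 0, 0, 0, 0, 0, 0.6],
  [0, 0, 0, 0, 0, 0, 0.7],
  [0, 0, 0, 0, 0, 0, 0.8],
  [0, 0, 0, 0, 0, 0, 0.8],
  [0, 0, 1, 0, 0, 0, 0.8],
])

```text
time: 24.67
position: [0.4371, -0.1598, 0.068]
tool_rot: [-3.11, -0.433, 0.005]
ft_force: [-0.9, 0.8, 0.1]
grip_width: 0.772
grip_force: 0.0
```

Emit:
step_arm([
  [0, 0, 3, 0, 0, 0, 0.9],
  [0, 0, 3, 0, 0, 0, 1],
  [0, 0, 3, 0, 0, 0, 1],
  [0, 0, 3, 0, 0, 0, 1],
  [0, 0, 3, 0, 0, 0, 1],
])

```text
time: 25.08
position: [0.4385, -0.1601, 0.2216]
tool_rot: [3.111, 0.434, 0.001]
ft_force: [0.7, -0.8, 0.0]
grip_width: 0.987
grip_force: 0.0
```

Emit:
step_arm([
  [0, 0, 3, 0, 0, 0, 1],
  [0, 0, 1, 0, 0, 0, 1],
  [0, 0, 0, 0, 0, 0, 1],
  [0, 0, 0, 0, 0, 0, 1],
  [0, 0, 0, 0, 0, 0, 1],
])

```text
time: 25.5
position: [0.4377, -0.16, 0.2577]
tool_rot: [-3.11, -0.433, 0.004]
ft_force: [-0.3, -0.3, -1.6]
grip_width: 1.0
grip_force: 0.0
```

```bash
python3 - <<'E'
from h import *
s=ctrl.get_state(); print(s['position'])
im,d=ctrl.get_image('scene'); cv2.imwrite('pics/s3.png',im[:,:,::-1]); W=cloud('scene',d)[0]
print('dish scene .4398 -.1628', top(W,(.439,-.162),.098,.03))
E
```

```text
[ 0.43768054 -0.15997491  0.2576777 ]
dish scene .4398 -.1628 (203, array([ 0.44050679, -0.16308101,  0.09723103]), array([0.03157361, 0.0306125 , 0.01037338]))
```

View pics/s3.png

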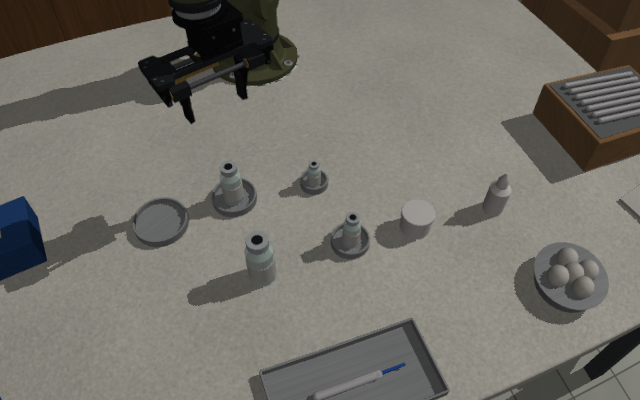

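The small, medium and large vials stand in their dishes at (314,175), (350,232) and (231,185). The last one is the extra large vial at (260,258).

Emit:
step_arm([
  [3, 0.1, 0, 0, 0, 0, 1],
  [3, 0.1, 0, 0, 0, 0, 1],
  [3, 0.1, 0, 0, 0, 0, 1],
  [3, 0.1, 0, 0, 0, 0, 1],
  [3, 0, 0, 0, 0, 0, 1],
])

```text
time: 25.97
position: [0.5891, -0.1558, 0.2571]
tool_rot: [-3.11, -0.433, 0.005]
ft_force: [0.7, -0.1, 0.7]
grip_width: 1.001
grip_force: 0.0
```

Emit:
step_arm([
  [2, 0, 0, 0, 0, 0, 1],
  [1.5, 0, 0, 0, 0, 0, 1],
  [0, 0, -2, 0, 0, 0, 1],
  [0, 0, -1, 0, 0, 0, 1],
  [0, 0, 0, 0, 0, 0, 1],
])

```text
time: 26.38
position: [0.6211, -0.1558, 0.2242]
tool_rot: [-3.108, -0.434, 0.013]
ft_force: [-1.0, 0.0, 0.6]
grip_width: 1.001
grip_force: 0.0
```

```bash
python3 - <<'E'
from h import *
s,im,W=wcloud(); print(s['position'],s['tool_rot'],s['joint_positions'])
print(top(W,(.623,-.156),.112,.03))
E
```

```text
[ 0.62109319 -0.15584664  0.22418106] [-3.10805313 -0.43352552  0.01269177] [ 0.54309268  0.34604475 -0.4319829   1.48056491  0.14472075  1.35560072
 -1.19209034]
(1201, array([ 0.62357742, -0.15591785,  0.11087236]), array([0.03641114, 0.03710385, 0.00944986]))
```

Emit:
step_arm([
  [0, 0, -2, 0, 0, 0, 1],
  [0, 0, -3, 0, 0, 0, 1],
  [0, 0, -3, 0, 0, 0, 1],
  [0, 0, -3, 0, 0, 0, 1],
  [0, 0, -2, 0, 0, 0, 1],
])

```text
time: 26.85
position: [0.6219, -0.1566, 0.0971]
tool_rot: [-3.111, -0.433, 0.004]
ft_force: [-0.5, 1.0, -0.5]
grip_width: 1.003
grip_force: 0.0
```

Emit:
step_arm([
  [0, 0, -1, 0, 0, 0, 1],
  [0, 0, -1, 0, 0, 0, 1],
  [0, 0, 0, 0, 0, 0, 1],
  [0, 0, 0, 0, 0, 0, 1],
  [0, 0, 0, 0, 0, 0, 1],
])

```text
time: 27.27
position: [0.6248, -0.1565, 0.0811]
tool_rot: [3.11, 0.433, 0.004]
ft_force: [0.1, 0.3, 0.9]
grip_width: 0.999
grip_force: 0.0
```

Emit:
step_arm([
  [-0.1, 0, -1, 0, 0, 0, 1],
  [0, 0, -0.6, 0, 0, 0, 1],
  [0, 0, 0, 0, 0, 0, 1],
  [0, 0, 0, 0, 0, 0, 0.9],
  [0, 0, 0, 0, 0, 0, 0.8],
])

```text
time: 27.68
position: [0.6226, -0.1562, 0.0632]
tool_rot: [-3.112, -0.433, 0.0]
ft_force: [-0.6, 0.1, 0.5]
grip_width: 0.916
grip_force: 0.0
```

Emit:
step_arm([
  [0, 0, 0, 0, 0, 0, 0.7],
  [0, 0, 0, 0, 0, 0, 0.6],
  [0, 0, 0, 0, 0, 0, 0],
  [0, 0, 0, 0, 0, 0, 0],
  [0, 0, 0, 0, 0, 0, 0],
])

```text
time: 28.1
position: [0.6226, -0.1562, 0.0634]
tool_rot: [3.112, 0.433, 0.0]
ft_force: [-0.3, 0.3, 1.0]
grip_width: 0.558
grip_force: 0.5
```

Emit:
step_arm([
  [0, 0, 0, 0, 0, 0, 0],
  [0, 0, 0, 0, 0, 0, 0],
  [0, 0, 0, 0, 0, 0, 0],
  [0, 0, 0, 0, 0, 0, 0],
  [0, 0, 0, 0, 0, 0, 0],
])

```text
time: 28.52
position: [0.6227, -0.1562, 0.0634]
tool_rot: [3.111, 0.434, 0.0]
ft_force: [0.2, 0.8, 1.6]
grip_width: 0.543
grip_force: 30.0
```

Emit:
step_arm([
  [0, 0, 1, 0, 0, 0, 0],
  [0, 0, 2.5, 0, 0, 0, 0],
  [0, 0, 3, 0, 0, 0, 0],
  [0, 0, 3, 0, 0, 0, 0],
  [0, 0, 3, 0, 0, 0, 0],
])

```text
time: 28.93
position: [0.622, -0.1563, 0.1896]
tool_rot: [-3.111, -0.433, 0.001]
ft_force: [1.5, 0.0, -2.7]
grip_width: 0.543
grip_force: 30.0
```

Emit:
step_arm([
  [0, -0.5, 0.5, 0, 0, 0, 0],
  [-0.5, -1.5, 0, 0, 0, 0, 0],
  [-1, -2, 0, 0, 0, 0, 0],
  [-1.5, -2, 0, 0, 0, 0, 0],
  [-2, -2, 0, 0, 0, 0, 0],
])

```text
time: 29.35
position: [0.5722, -0.2368, 0.1924]
tool_rot: [-3.111, -0.435, 0.001]
ft_force: [0.8, -0.3, -2.2]
grip_width: 0.55
grip_force: 30.0
```

Emit:
step_arm([
  [-2, -2, 0, 0, 0, 0, 0],
  [-2, -2, 0, 0, 0, 0, 0],
  [-2, -1.5, 0, 0, 0, 0, 0],
  [-2, -1, 0, 0, 0, 0, 0],
  [-2, -0.5, 0, 0, 0, 0, 0],
])

```text
time: 29.77
position: [0.4703, -0.3084, 0.1924]
tool_rot: [-3.112, -0.429, 0.002]
ft_force: [-0.7, 0.7, -2.2]
grip_width: 0.544
grip_force: 30.0
```

Emit:
step_arm([
  [-1.3, -0.2, 0, 0, 0, 0, 0],
  [-0.8, 0, 0, 0, 0, 0, 0],
  [0, 0, 0, 0, 0, 0, 0],
  [0, 0, 0, 0, 0, 0, 0],
  [0, 0, 0, 0, 0, 0, 0],
])

```text
time: 30.18
position: [0.453, -0.3073, 0.1934]
tool_rot: [3.111, 0.437, 0.002]
ft_force: [0.3, 0.3, -1.5]
grip_width: 0.543
grip_force: 30.0
```

```bash
python3 - <<'E'
from h import *
s,im,W=wcloud(); print(s['position'],s['tool_rot'],s['joint_positions']); cv2.imwrite('pics/w7.png',im[:,:,::-1])
print(rim(W,(.4497,-.308),.053))
E
```

```text
[ 0.45297325 -0.30728959  0.1934198 ] [3.11102751e+00 4.36696263e-01 1.71682226e-03] [ 0.85704517  0.14991226 -0.33770473  1.76348175  0.05175744  1.23606339
 -0.78599932]
(775, (array([ 0.44986664, -0.30825047]), np.float64(0.050543120517209265)))
```

View pics/w7.png

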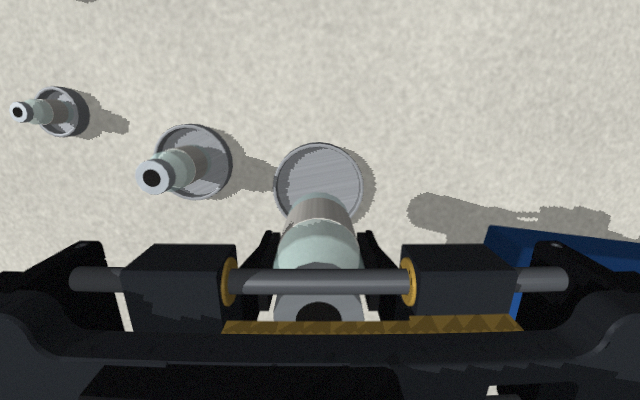

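The extra large vial is held upright over its dish at (318,190), and the blue bin at (500,260) is clear. I'll lower it.

Emit:
step_arm([
  [-0.3, -0.1, -2, 0, 0, 0, 0],
  [0, 0, -2, 0, 0, 0, 0],
  [0, 0, -2, 0, 0, 0, 0],
  [0, 0, -2, 0, 0, 0, 0],
  [0, 0, -1.5, 0, 0, 0, 0],
])

```text
time: 30.65
position: [0.4491, -0.3082, 0.0965]
tool_rot: [-3.11, -0.436, 0.001]
ft_force: [-0.4, 0.2, -2.6]
grip_width: 0.547
grip_force: 30.0
```

Emit:
step_arm([
  [0, 0, -1, 0, 0, 0, 0],
  [0, 0, -0.5, 0, 0, 0, 0],
  [0, 0, 0, 0, 0, 0, 0],
  [0, 0, 0, 0, 0, 0, 0],
  [0, 0, 0, 0, 0, 0, 0],
])

```text
time: 31.07
position: [0.4496, -0.3097, 0.0844]
tool_rot: [3.11, 0.434, 0.002]
ft_force: [1.0, -0.3, -1.7]
grip_width: 0.545
grip_force: 30.0
```

Emit:
step_arm([
  [0, 0.1, -0.7, 0, 0, 0, 0],
  [0, 0, -0.4, 0, 0, 0, 0],
  [0, 0, -0.1, 0, 0, 0, 0],
  [0, 0, -0.1, 0, 0, 0, 0],
  [0, 0, 0, 0, 0, 0, 0],
])

```text
time: 31.48
position: [0.4484, -0.3082, 0.07]
tool_rot: [-3.111, -0.433, 0.001]
ft_force: [0.6, 0.1, -2.5]
grip_width: 0.543
grip_force: 30.0
```

Emit:
step_arm([
  [0, 0, -0.1, 0, 0, 0, 0],
  [0, 0, -0.1, 0, 0, 0, 0],
  [0, 0, 0, 0, 0, 0, 0],
  [0, 0, 0, 0, 0, 0, 0],
  [0, 0, 0, 0, 0, 0, 0],
])

```text
time: 31.9
position: [0.4489, -0.3084, 0.0693]
tool_rot: [3.111, 0.433, 0.0]
ft_force: [-3.0, 1.8, 5.7]
grip_width: 0.543
grip_force: 30.0
```

Contact is felt, so I'll release and retreat.

Emit:
step_arm([
  [0, 0, 0, 0, 0, 0, 0.55],
  [0, 0, 0, 0, 0, 0, 0.6],
  [0, 0, 0, 0, 0, 0, 0.65],
  [0, 0, 0, 0, 0, 0, 0.7],
  [0, 0, 0, 0, 0, 0, 0.8],
])

```text
time: 32.32
position: [0.4487, -0.3084, 0.0682]
tool_rot: [3.111, 0.433, 0.0]
ft_force: [0.5, 0.9, 0.5]
grip_width: 0.706
grip_force: 0.0
```

Emit:
step_arm([
  [0, 0, 0, 0, 0, 0, 0.9],
  [0, 0, 0, 0, 0, 0, 0.9],
  [0, 0, 0, 0, 0, 0, 0.9],
  [0, 0, 0, 0, 0, 0, 0.9],
  [0, 0, 1, 0, 0, 0, 0.9],
])

```text
time: 32.73
position: [0.4473, -0.3074, 0.0768]
tool_rot: [-3.109, -0.433, 0.004]
ft_force: [-0.7, 0.3, 0.2]
grip_width: 0.896
grip_force: 0.0
```

Emit:
step_arm([
  [0, 0, 3, 0, 0, 0, 0.9],
  [0, 0, 3, 0, 0, 0, 1],
  [0, 0, 3, 0, 0, 0, 1],
  [0, 0, 3, 0, 0, 0, 1],
  [0, 0, 3, 0, 0, 0, 1],
])

```text
time: 33.15
position: [0.4485, -0.3081, 0.2307]
tool_rot: [3.111, 0.434, 0.001]
ft_force: [-0.6, -0.1, -0.7]
grip_width: 0.991
grip_force: 0.0
```

Emit:
step_arm([
  [0, 0, 1, 0, 0, 0, 1],
  [0, 0, 0.5, 0, 0, 0, 1],
  [0, 0, 0, 0, 0, 0, 1],
  [0, 0, 0, 0, 0, 0, 1],
  [0, 0, 0, 0, 0, 0, 1],
])

```text
time: 33.57
position: [0.4477, -0.3078, 0.2414]
tool_rot: [-3.109, -0.433, 0.004]
ft_force: [0.4, 0.3, -0.4]
grip_width: 0.997
grip_force: 0.0
```

```bash
python3 - <<'E'
from h import *
im,d=ctrl.get_image('scene'); cv2.imwrite('pics/s4.png',im[:,:,::-1]); W=cloud('scene',d)[0]
for n,c,h,dc in (('s',(.455,-.002),.062,(.4562,-.0022)),('m',(.612,.012),.08,(.6122,.0124)),('l',(.44,-.163),.098,(.4398,-.1628)),('x',(.45,-.31),.118,(.4505,-.3108)),('drop',(.6336,.307),.1,(.6336,.307)),('tub',(.6192,.1405),.048,(.6192,.1405))):
    print(n,'expect',dc,top(W,c,h,.035)[1])
E
```

```text
s expect (0.4562, -0.0022) [ 0.45627364 -0.00254702  0.06117425]
m expect (0.6122, 0.0124) [0.61219085 0.01349014 0.07886114]
l expect (0.4398, -0.1628) [ 0.44069894 -0.16309429  0.09724617]
x expect (0.4505, -0.3108) [ 0.45004809 -0.30983932  0.11735899]
drop expect (0.6336, 0.307) [0.63422433 0.30663379 0.10011667]
tub expect (0.6192, 0.1405) [0.62157432 0.14070295 0.04701421]
```

View pics/s4.png

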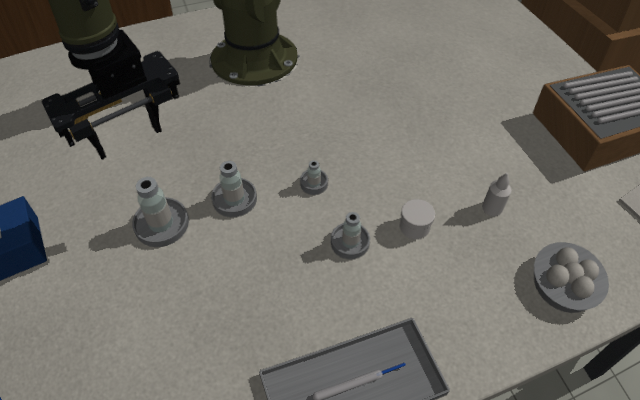

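All four vials stand upright and centred in their dishes, at (154,210), (231,185), (314,175) and (350,232). The dropper bottle and tub haven't moved.

```bash
python3 -c "
from bench import ctrl; print(ctrl.close_job())"
```

```text
the job is handed in; nothing more can be done
None
```

I placed all four vials upright in their matching dishes, smallest to largest and each within about 1.5 mm of centre by the camera; the dropper bottle and tub stayed put, and the job is handed in (no verdict was returned).

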